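Ring the filter holder and hold its cover over the screw holes

ROBOT

A 6-joint arm with a two-finger parallel gripper is mounted at the origin on the work surface. World frame = base frame: x ahead of the robot, y to its left, z up, the work surface at z = 0. Lengths are in m, angles in rad, forces in N, time in s.
With the tool pointing down it reaches from about 0.375 to 0.975 m from the base axis. Payload 3.8 kg.
Tool frame: the origin (TCP) lies midway between the tips of the shut fingers; the grasp point (between the pads) lies 19 mm behind it; x points along the fingers, y is the direction in which the jaws open and shut, and the axes are right-handed (so a half turn about x gives the same grasp; the last joint's range is limited). The gripper opens to 88 mm and grips with 3 to 60 N. Pads are 18 mm wide; open, the fingers measure 123 mm over their backs; the gripper's body (75 mm by 187 mm) begins 45 mm behind the grasp point.
Start: joints at [-1.298, 0.264, 1.604, -0, 1.274, -0.037], TCP at [0.206, -0.643, 0.239] pointing down, gripper open.
Joint ranges: [-2.63, 2.63], [-0.94, 2.18], [0.31, 2.57], [-1.31, 4.45], [0, 2.66], [-2.55, 2.55]. Speed limits (rad/s): [2.57, 2.57, 3.14, 3.14, 3.14, 3.14].

INTERFACE

Orientations are given as a rotation vector (axis times angle).
In Python, from cell import manip, inverse_kinematics, cams, order gives the robot as it stands. Calls block until the motion is done:
- manip.move_pose(position, orientation): joint-space move of the TCP to a pose.
- manip.move_linear(position, rate=0.15, rot=None): straight line of the TCP; rot=None keeps the orientation; rate is the mean speed in m/s.
- manip.set_joints(angles): joint-space move.
- manip.set_gripper(opening, force=None): finger opening in m; force is the grip in N (None keeps the last); returns when the fingers have stopped.
- manip.dwell(seconds).
- inverse_kinematics(position, orientation): joint angles nearest the present ones, or None.
- manip.state(): the state.
- cams.capture(name): name is "scene" or "top" or "wrist"; returns a dict with "image" (384x512x3 uint8, blue, green, red), "z_map" (384x512 float32, m along the optical axis (not along the pixel's ray), 0 where there is no reading), "intrinsics" (3x3 intrinsics, pixels), "position" and "orientation" of the camera in the world; the wrist camera has in their place "T_tool_cam" (4x4, takes a point from camera to tool coordinates, whose origin is the TCP and whose axes are the tool frame's). Camera axes: x right, y down, z forward; pixel columns grow to the right and rows downward; lengths in m; the calibration is good to about 2 mm. The wrist camera is an equidistant fisheye: a pixel r from the principal point sees the ray r / f radians off the axis. A picture is of the moment at which its call begins: read the wrist's pose just before it.
A pose or a line that the arm cannot do raises manip.IKError and nothing moves.
- order.close_job(): hands the job in, once; it reports no verdict.
The state is a dict: "clock": time; "joint_pos": joint angles; "joint_velocities": joint speeds; "tau": joint torques, N m; "tool_pos": TCP position; "tcp_rot": TCP orientation; "contact_force": force on the tool from outside, world axes, zero at the start; "moment": the same for the moment, N m; "gripper_width": finger opening in m.
Only numpy, scipy, OpenCV 4.12 (cv2) and the standard library are available. Lean on these libraries where they do the work, as an engineer would, in place of code of your own. Each camera call takes 0.05 s, during which the arm holds its last target.

TASK

Get the filter holder ready for its screws: lay the larger black ring flat and centred on the holder's raised round collar and let go of it, then pick up the cover plate by its handle. Finish while still holding the cover plate level and still in the gripper, hovering about 15 mm above the ring and touching neither ring nor holder, with its four holes centred over the four threaded holes so that, seen from straight above, every threaded hole shows whole through its cover hole. Do not put the cover down or let go of it, and leave everything else where it is.

Things in the scene. Friction and masses are not known exactly. Their poses are not given: they have to be found in the camera images.
- holder: filter holder, fixed to the bench: block 84 x 120 mm (its x, y), origin at the centre of its underside, z up. Its aluminium flange face is 50 mm above the bench; a round steel collar stands 8 mm above that in the middle (outer diameter 52 mm, inner 40 mm, rim 6 mm wide). Four threaded holes, 7 mm across, in the flange face at x = +-30, y = +-48 mm. An outlet spigot sticks out 12 mm on the +y side, low down.
- collar_top (a point): centre of the collar's top rim, 58 mm above the bench; the ring goes here. Axes as the holder's
- ring_center (a point): the larger black sealing ring: outer diameter 56 mm, inner 40 mm, 10 mm thick, about 30 g, lying flat on the bench; this point is its centre, half-way up, z along its axis
- spare_center (a point): a smaller black ring that does not fit: outer diameter 38 mm, inner 22 mm, 10 mm thick; centre, half-way up; a bystander
- cover_grip (a point): centre of the handle bar of the cover plate. The plate is dark steel, 84 x 120 x 6 mm (its x, y, z), 0.37 to 0.65 kg, lying flat with the handle up. The bar runs along y, 72 mm long, 14 mm wide (x), 14 mm high, its centre 29 mm above the plate's underside, with a 16 mm gap between bar and plate and two legs at y = +-30 mm. Four holes 13 mm across at x = +-30, y = +-48 mm from the centre. The plate is alike when turned half round, and either way round is right
- thread0 (a point): mouth of the threaded hole at x +30, y +48 mm of the holder, on the flange face
- hole0 (a point): centre of the cover's hole at x +30, y +48 mm of the cover, at its underside
- thread1 (a point): mouth of the threaded hole at x -30, y +48 mm of the holder, on the flange face
- hole1 (a point): centre of the cover's hole at x -30, y +48 mm of the cover, at its underside
- thread2 (a point): mouth of the threaded hole at x -30, y -48 mm of the holder, on the flange face
- hole2 (a point): centre of the cover's hole at x -30, y -48 mm of the cover, at its underside
- thread3 (a point): mouth of the threaded hole at x +30, y -48 mm of the holder, on the flange face
- hole3 (a point): centre of the cover's hole at x +30, y -48 mm of the cover, at its underside
- cover: the cover plate: origin at the centre of its underside, axes as told under its handle
- ring: the larger ring: origin at the centre of its underside
- beaker: empty glass beaker, 74 mm across, 95 mm tall, bystander; origin at the centre of its underside
- sample: grey wide sample bottle with white cap, 90 mm across, 190 mm tall, bystander; origin at the centre of its underside
- wash: white bottle, 64 mm across, 170 mm tall, bystander; origin at the centre of its underside
- dish: shallow glass dish, 70 mm across, 14 mm high, bystander; origin at the centre of its underside
- vial: small amber vial with black cap, 24 mm across, 45 mm tall, bystander; origin at the centre of its underside
- screwdriver: screwdriver with black handle, 170 mm long lying flat, bystander; origin at the underside, near the middle of its length

How it is judged:
On the way:
1. the larger ring lies flat and centred on the collar, released, while the cover is still away from the holder (horizontal distance between ring_center and collar_top below 0.005 m and z of ring_center in the frame of holder between 0.0605 and 0.0655 m and angle between ring_center's own z axis and vertical below 0.08 rad and contact force between ring and the fingers below 0.1 N and contact force between ring and holder above 0.05 N and linear speed of ring below 0.02 m/s and horizontal distance between cover and holder above 0.06 m), for 0.2 s.
At the end, for the whole second after the job is handed in: Ring flat on the collar, centred within 5 mm, released, at rest. Cover held in the fingers, level (0.07 rad) and still, 5 to 25 mm above the ring, touching neither ring nor holder, each hole within 3.5 mm (horizontally) of its threaded hole, either way round. No bystander moved over 20 mm (horizontal distance between ring_center and collar_top below 0.005 m and z of ring_center in the frame of holder between 0.0605 and 0.0655 m and angle between ring_center's own z axis and vertical below 0.08 rad and contact force between ring and the fingers below 0.1 N and contact force between ring and holder above 0.05 N and linear speed of ring below 0.02 m/s and ((horizontal distance between hole0 and thread0 below 0.0035 m and horizontal distance between hole1 and thread1 below 0.0035 m and horizontal distance between hole2 and thread2 below 0.0035 m and horizontal distance between hole3 and thread3 below 0.0035 m) or (horizontal distance between hole0 and thread2 below 0.0035 m and horizontal distance between hole1 and thread3 below 0.0035 m and horizontal distance between hole2 and thread0 below 0.0035 m and horizontal distance between hole3 and thread1 below 0.0035 m)) and z of cover in the frame of holder between 0.073 and 0.093 m and angle between cover_grip's own z axis and vertical below 0.07 rad and contact force between cover and the fingers above 1 N and contact force between cover and holder below 0.05 N and contact force between cover and ring below 0.05 N and linear speed of cover below 0.015 m/s and angular speed of cover below 0.1 rad/s); the arm keeps its last pose, push and grip.
It fails at once if anything other than the ring and the cover is moved by more than 20 mm (distance of any of spare_center, beaker, sample, wash, dish, vial, screwdriver from where it was at the start of the episode above 0.02 m).
It also fails if it takes over 58 s, if anything falls off the work surface, if the arm or the gripper's body presses on something with over 40 N, if the wrist force passes 120 N, or if a joint passes its speed limit or range.

## Working session

There is one attempt and no reset: what is moved stays moved. The work goes in short steps, each a Python script; the robot and the scene stay as the last script left them, time stands still between calls to the robot, and variables do not carry over. Pictures are saved under pics/ and viewed, and the job is handed in when it is done.

```bash
ls; mkdir -p pics
python3 - <<'E'
from cell import manip, cams
import cv2, numpy as np
s=manip.state(); print(s)
for n in ("scene","top","wrist"):
    c=cams.capture(n); cv2.imwrite(f"pics/{n}0.png",c["image"]); np.savez(f"{n}0.npz",**c)
    print(n,{k:v for k,v in c.items() if k not in("image","z_map")})
E
```

```text
pics
{'clock': 0.0, 'joint_pos': array([-1.29791664e+00,  2.64758630e-01,  1.60536713e+00,  1.55010493e-05,
        1.27369375e+00, -3.68869331e-02]), 'joint_velocities': array([ 0.00054135, -0.00039699,  0.00267439,  0.00181317,  0.00083313,
        0.00062752]), 'tau': array([-1.09011606e-03, -5.02114892e+01, -3.56873095e+01,  7.26478687e-02,
        2.92785116e-02, -1.81047171e-04]), 'tool_pos': array([ 0.20558489, -0.64218668,  0.23738802]), 'tcp_rot': array([ 2.05506027,  0.32320164, -2.05557499]), 'contact_force': array([-0.84312338, -0.55312351, -0.67259788]), 'moment': array([-0.00441619,  0.00542898,  0.0254289 ]), 'gripper_width': 0.08850667135340284}
scene {'intrinsics': array([[400.8041502 ,   0.        , 252.87630498],
       [  0.        , 400.8041502 , 188.35452166],
       [  0.        ,   0.        ,   1.        ]]), 'position': array([ 1.21846261, -0.53602818,  0.84465624]), 'orientation': array([-2.15810504, -0.92959779,  0.4365056 ])}
top {'intrinsics': array([[408.35027735,   0.        , 261.41563553],
       [  0.        , 408.35027735, 187.77622389],
       [  0.        ,   0.        ,   1.        ]]), 'position': array([0.51937739, 0.01080916, 1.39690551]), 'orientation': array([-2.15967646,  2.20223279, -0.02596954])}
wrist {'intrinsics': array([[297.31863964,   0.        , 258.67547397],
       [  0.        , 297.31863964, 186.11956   ],
       [  0.        ,   0.        ,   1.        ]]), 'T_tool_cam': array([[ 1.02609196e-03, -2.60063650e-01,  9.65590931e-01,
        -1.45691298e-01],
       [ 9.99999450e-01,  4.77336499e-04, -9.34094855e-04,
        -2.03043285e-03],
       [-2.17987677e-04,  9.65591358e-01,  2.60063996e-01,
        -6.71816124e-02],
       [ 0.00000000e+00,  0.00000000e+00,  0.00000000e+00,
         1.00000000e+00]])}
```

View pics/scene0.png

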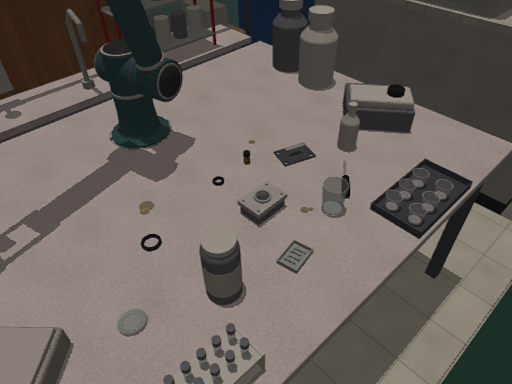

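View pics/top0.png

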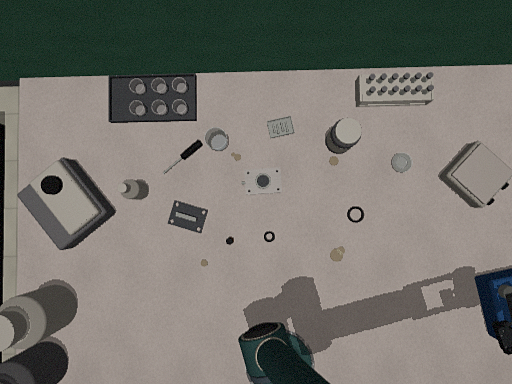

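View pics/wrist0.png

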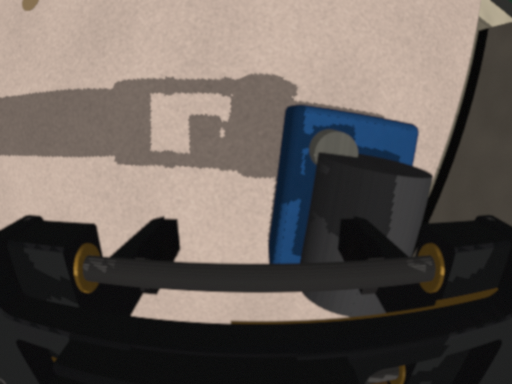

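The scene view shows the large ring at (151,242), the holder at (262,203) and the cover at (295,154). In the top view the ring is at (356,214), the holder collar at (263,181), the cover at (188,216) and the spare ring at (269,237). I'll measure them by casting rays from the top view.

```bash
cat > h.py <<'E'
import numpy as np, cv2
from scipy.spatial.transform import Rotation as R
def ray(c,uv,T=None):
    K=c["intrinsics"]; uv=np.atleast_2d(uv).astype(float)
    x=(uv[:,0]-K[0,2])/K[0,0]; y=(uv[:,1]-K[1,2])/K[1,1]
    if T is None:
        d=np.stack([x,y,np.ones_like(x)],1); Rm=R.from_rotvec(c["orientation"]).as_matrix(); o=np.array(c["position"])
    else:
        r=np.hypot(x,y); s=np.where(r>1e-9,np.sin(r)/np.maximum(r,1e-9),1)
        d=np.stack([x*s,y*s,np.cos(r)],1); Rm=T[:3,:3]; o=T[:3,3]
    return o,d@Rm.T
def onplane(c,uv,z,T=None):
    o,d=ray(c,uv,T); t=(z-o[2])/d[:,2]; return o+d*t[:,None]
def Ttool(st):
    T=np.eye(4);T[:3,:3]=R.from_rotvec(st["tcp_rot"]).as_matrix();T[:3,3]=st["tool_pos"];return T
def project(c,P,T=None):
    P=np.atleast_2d(P);K=c["intrinsics"]
    if T is None:
        q=(P-c["position"])@R.from_rotvec(c["orientation"]).as_matrix()
        return q[:,:2]/q[:,2:]*K[0,0]+K[:2,2]
    q=(P-T[:3,3])@T[:3,:3]; rr=np.hypot(q[:,0],q[:,1]); th=np.arctan2(rr,q[:,2])
    return q[:,:2]/rr[:,None]*th[:,None]*K[0,0]+K[:2,2]
def load(f): return dict(np.load(f))
E
python3 - <<'E'
from h import *
c=load("top0.npz"); im=c["image"]
crop=im[160:260,140:400]; cv2.imwrite("pics/topcrop.png",cv2.resize(crop,None,fx=3,fy=3,interpolation=cv2.INTER_CUBIC))
s=load("scene0.npz")["image"][130:260,130:330]; cv2.imwrite("pics/scenecrop.png",cv2.resize(s,None,fx=4,fy=4,interpolation=cv2.INTER_CUBIC))
g=cv2.cvtColor(im,cv2.COLOR_BGR2GRAY)
m=(g<75).astype(np.uint8)
n,l,st,ce=cv2.connectedComponentsWithStats(m)
for i in range(1,n):
    if 15<st[i,4]<1500 and 120<ce[i,0]<420 and 110<ce[i,1]<260: print(st[i],ce[i],onplane(c,ce[i],0.01)[0])
E
```

```text
[325 120  34  34 375] [336.02133333 142.09066667] [ 0.74280968 -0.20740758  0.01      ]
[180 140  23  20 182] [191.09340659 149.4010989 ] [0.72917503 0.28876039 0.01      ]
[257 175  12  12 107] [262.54205607 180.5046729 ] [0.6169666  0.04523686 0.01      ]
[132 180  17  19 159] [141.67295597 190.23899371] [0.59212209 0.46055153 0.01      ]
[125 184   6   9  27] [127.62962963 187.88888889] [0.60118157 0.50918473 0.01      ]
[168 201  40  32 677] [187.68980798 216.49187592] [0.49937675 0.30266741 0.01      ]
[347 207  17  16 103] [355.05825243 214.06796117] [ 0.49718544 -0.26432188  0.01      ]
[264 231  11  11  59] [268.94915254 236.30508475] [0.42753291 0.02715331 0.01      ]
[226 237   8   8  46] [229.52173913 240.26086957] [0.41644893 0.1609386  0.01      ]
```

View pics/topcrop.png

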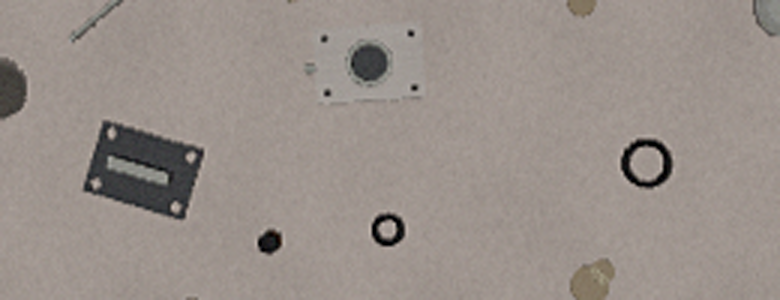

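View pics/scenecrop.png

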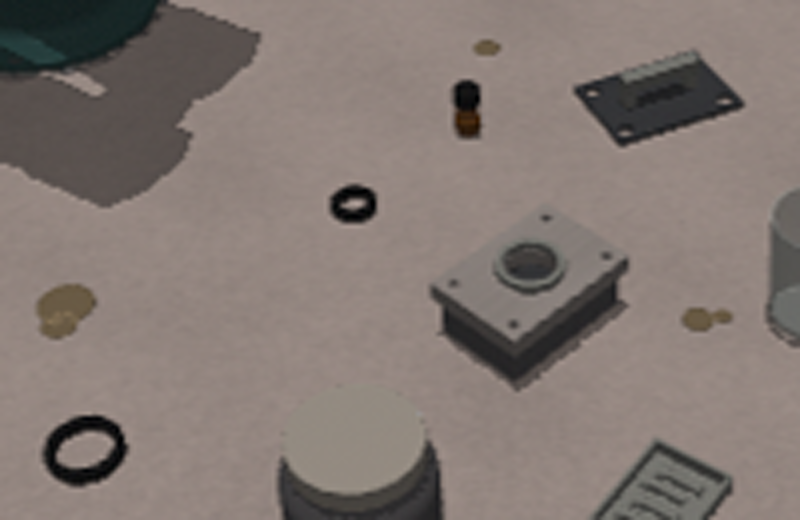

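Run:
```python
from h import *
c=load("top0.npz"); g=cv2.cvtColor(c["image"],cv2.COLOR_BGR2GRAY)
F=6
def comps(x0,y0,w,h,thr,dark,lo,hi):
    s=cv2.resize(g[y0:y0+h,x0:x0+w],None,fx=F,fy=F,interpolation=cv2.INTER_CUBIC)
    m=((s<thr) if dark else (s>thr)).astype(np.uint8)
    n,l,st,ce=cv2.connectedComponentsWithStats(m)
    return [( (ce[i]+.5)/F-.5+[x0,y0], st[i,4]/F/F, st[i,2:4]/F) for i in range(1,n) if lo<st[i,4]/F/F<hi]
print("ring");
for p,a,b in comps(335,195,45,40,75,1,50,300): print(p,a,b,onplane(c,p,.010)[0])
print("holder")
H=[]
for p,a,b in comps(240,165,45,32,95,1,1,200): print(p,a,b,onplane(c,p,.05)[0], onplane(c,p,.058)[0])
print("cover")
for p,a,b in comps(166,198,45,38,95,0,3,100): print(p,a,b,onplane(c,p,.006)[0],onplane(c,p,.036)[0])
```

```text
ring
[355.14976532 213.93453832] 102.58333333333333 [16.83333333 16.        ] [ 0.4976282  -0.26464194  0.01      ]
holder
[276.50423729 170.71892655] 3.277777777777778 [2. 2.] [ 0.64563013 -0.00256042  0.05      ] [ 0.64488025 -0.00248101  0.058     ]
[247.66597796 172.52961433] 3.361111111111111 [2. 2.] [0.64166076 0.0930472  0.05      ] [0.64093445 0.09255875 0.058     ]
[262.58211233 180.45651201] 113.75 [12.16666667 12.33333333] [0.61430887 0.04410843 0.05      ] [0.61374502 0.04391064 0.058     ]
[277.70299145 188.78276353] 3.25 [2.16666667 1.83333333] [ 0.58573697 -0.00527591  0.05      ] [ 0.58534283 -0.00518037  0.058     ]
[248.6640625  190.61458333] 3.5555555555555554 [2.         2.16666667] [0.5816118  0.09076401 0.05      ] [0.58124215 0.09028911 0.058     ]
cover
[176.78719008 203.94008264] 10.083333333333334 [3.         4.66666667] [0.5429034  0.34066255 0.006     ] [0.54239597 0.33354805 0.036     ]
[203.17912371 211.88230241] 10.777777777777779 [3.66666667 4.16666667] [0.5140581  0.25016382 0.006     ] [0.51417283 0.24500126 0.036     ]
[185.26404251 216.46058339] 85.3888888888889 [20.5         9.66666667] [0.49957781 0.3118453  0.006     ] [0.50000486 0.30535234 0.036     ]
[171.5766129  220.67114695] 10.333333333333334 [3.83333333 4.16666667] [0.48607068 0.35904589 0.006     ] [0.48678906 0.35153488 0.036     ]
[198.13860972 228.62855946] 11.055555555555555 [3.66666667 4.16666667] [0.45737808 0.26807138 0.006     ] [0.45871532 0.26252257 0.036     ]
```

```bash
cat >> h.py <<'E'
def down(a):
    "tool pointing down, jaw axis (tool y) at angle a in world xy"
    x=np.array([0,0,-1.]);y=np.array([np.cos(a),np.sin(a),0]);z=np.cross(x,y)
    return R.from_matrix(np.stack([x,y,z],1)).as_rotvec()
E
python3 - <<'E'
from h import *
from cell import inverse_kinematics as ik, manip
Rm=R.from_rotvec(manip.state()["tcp_rot"]).as_matrix(); print(Rm.round(3))
for nm,p,a in (("cover",(.5,.3045,.1),-.31),("hold",(.6137,.044,.093),.043),("ring",(.4976,-.2646,.1),0.04),("ring",(.4976,-.2646,.1),-.5),("ring",(.4976,-.2646,.1),-1.0)):
    for k in (0,np.pi):
        j=ik(np.array(p),down(a+k)); print(nm,a,k,None if j is None else j.round(2))
E
```

```text
[[-0.     0.305 -0.952]
 [ 0.002 -0.952 -0.305]
 [-1.    -0.002 -0.   ]]
cover -0.31 0 [ 0.5   0.22  1.93 -0.    0.99  0.81]
cover -0.31 3.141592653589793 [ 0.5   0.22  1.93 -0.    0.99 -2.33]
hold 0.043 0 [ 0.03  0.28  1.87  0.    0.99 -0.01]
hold 0.043 3.141592653589793 None
ring 0.04 0 [-0.53  0.18  1.98  0.    0.98 -0.57]
ring 0.04 3.141592653589793 None
ring -0.5 0 [-0.53  0.18  1.98 -0.    0.98 -0.03]
ring -0.5 3.141592653589793 None
ring -1.0 0 [-0.53  0.18  1.98  0.    0.98  0.47]
ring -1.0 3.141592653589793 None
```

Run:
```python
from h import *
from cell import manip, cams
manip.move_pose(np.array([.4976,-.2646,.12]),down(.043))
manip.dwell(.15)
s=manip.state(); c=cams.capture("wrist"); cv2.imwrite("pics/w1.png",c["image"])
np.savez("w1.npz",Tt=Ttool(s),**c); print(s["clock"],s["tool_pos"],s["tcp_rot"],down(.043))
```

```text
2.0917 [ 0.49759578 -0.26566811  0.12034079] [ 1.17858394  1.22771248 -1.17844179] [ 1.17747076  1.22922265 -1.17747076]
```

View pics/w1.png

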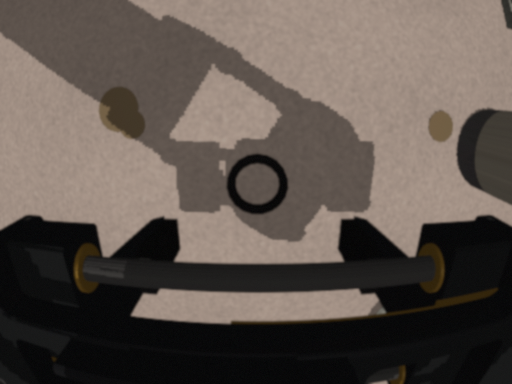

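The wrist view shows the ring whole at about (257,184), between the fingers.

Run:
```python
from h import *
c=load("w1.npz"); T=c["Tt"]@c["T_tool_cam"]
g=cv2.cvtColor(c["image"],cv2.COLOR_BGR2GRAY)
m=(g<35).astype(np.uint8); m[:140]=0; m[225:]=0; m[:,:215]=0; m[:,300:]=0
ct,_=cv2.findContours(m,cv2.RETR_CCOMP,cv2.CHAIN_APPROX_NONE)
for k in ct:
    if len(k)>60:
        for z in(.010,.0):
            P=onplane(c,k[:,0,:],z,T)[:,:2]; (x,y),(a,b),_=cv2.fitEllipse((P*1e4).astype(np.float32))
            print(len(k),z,x/1e4,y/1e4,a/10,b/10)
print(c["z_map"][184-27:184-23,257])
```

```text
167 0.01 0.496010009765625 -0.264187158203125 52.3775634765625 53.293585205078124
167 0.0 0.496053369140625 -0.266807861328125 54.423529052734374 55.375335693359375
124 0.01 0.4958837890625 -0.2636836669921875 39.63026733398438 40.676980590820314
124 0.0 0.495922265625 -0.266284716796875 41.178305053710936 42.265899658203125
[0.2577171  0.25820172 0.2595561  0.2596811 ]
```

Run:
```python
from h import *
from cell import manip, cams
p=np.array([.4965,-.265,.0028])
manip.move_linear(p,rate=.1)
print(manip.state()["tool_pos"],manip.state()["contact_force"])
manip.set_gripper(.045,force=15)
s=manip.state();print(s["gripper_width"],s["contact_force"],s["tool_pos"])
manip.move_linear(p+[0,0,.12],rate=.2); manip.dwell(.15)
s=manip.state();print(s["clock"],s["gripper_width"],s["contact_force"],s["tool_pos"])
c=cams.capture("wrist"); cv2.imwrite("pics/w2.png",c["image"])
np.savez("w2.npz",Tt=Ttool(s),**c)
```

```text
[ 0.49719536 -0.26539984  0.00360248] [0.04799883 0.64201746 1.16685948]
0.05536718836769403 [-0.54869998  0.54660585  1.31225358] [ 0.49660777 -0.26504095  0.00298603]
4.9583 0.055764096720683574 [ 0.66113418 -0.30373771  0.07760355] [ 0.49513119 -0.26418049  0.12060844]
```

View pics/w2.png

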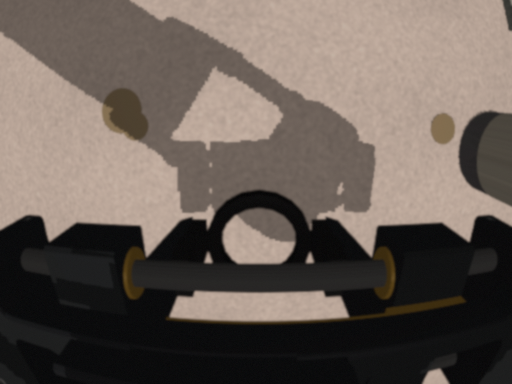

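The ring is held: its centre shows at about (258,236), where the TCP projects, and the jaw width of 55.8 mm fits a 56 mm ring. Next I'll look at the holder from close above.

Run:
```python
from h import *
from cell import manip, cams
c=load("w2.npz"); T=c["T_tool_cam"]
g=cv2.cvtColor(c["image"],cv2.COLOR_BGR2GRAY)
print(project(c,np.array([[0,0,0.]]),T))
m=(g<45).astype(np.uint8); m=m[150:258,221:299]
# inner edge: light region within ring
m=((g>45)).astype(np.uint8); sub=np.zeros_like(m); sub[200:262,215:305]=m[200:262,215:305]
n,l,st,ce=cv2.connectedComponentsWithStats(sub); i=l[225,258]
k=cv2.findContours((l==i).astype(np.uint8),0,cv2.CHAIN_APPROX_NONE)[0][0][:,0,:]; k=k[(k[:,1]<255)]
o,d=ray(c,k,T)  # tool frame; ring mid plane at tool x = -(0.005-0.003)= -0.002, top edge -0.007
for x in (-.002,-.007):
    P=(o+d*((x-o[0])/d[:,0])[:,None])[:,1:]
    A=np.c_[2*P,np.ones(len(P))]; r=np.linalg.lstsq(A,(P**2).sum(1),rcond=None)[0]
    print(x,r[:2],np.sqrt(r[2]+r[0]**2+r[1]**2)*2)
manip.move_pose(np.array([.6137,-.006,.13]),down(.043)); manip.dwell(.2)
s=manip.state(); c=cams.capture("wrist"); cv2.imwrite("pics/w3.png",c["image"])
np.savez("w3.npz",Tt=Ttool(s),**c); print(s["clock"],s["tool_pos"])
```

```text
[[258.49672504 239.1302536 ]]
-0.002 [-5.08128861e-05  6.36920425e-04] 0.03918658422805837
-0.007 [-4.09153454e-05 -1.77069104e-03] 0.03782301833180606
6.3083 [ 0.6134528  -0.00751007  0.12998157]
```

View pics/w3.png

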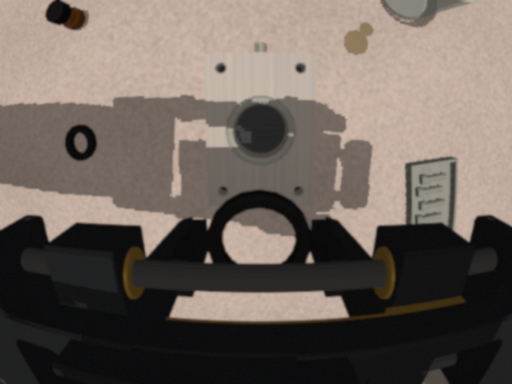

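All four threads show, at about (221,68), (301,68), (223,191) and (298,190), with the collar at (261,130).

```bash
cat >> h.py <<'E'
def darkspots(c,pts,F=6,w=9,frac=.5):
    g=cv2.cvtColor(c["image"],cv2.COLOR_BGR2GRAY).astype(np.float32); out=[]
    for u,v in pts:
        s=cv2.resize(g[v-w:v+w+1,u-w:u+w+1],None,fx=F,fy=F,interpolation=cv2.INTER_LINEAR)
        s0=cv2.GaussianBlur(s,(0,0),2); t=np.median(s)*(1-frac)+s0.min()*frac
        n,l,st,ce=cv2.connectedComponentsWithStats((s<t).astype(np.uint8)); 
        q=np.argmin(np.hypot(*((ce[1:]-s.shape[0]/2).T)))+1
        out.append((ce[q]+.5)/F-.5+[u-w,v-w])
    return np.array(out)
E
python3 - <<'E'
from h import *
c=load("w3.npz"); T=c["Tt"]@c["T_tool_cam"]
uv=darkspots(c,[(221,68),(301,68),(223,191),(298,190)]); print(uv)
P=onplane(c,uv,.05,T); print(P)
print(P.mean(0), np.linalg.norm(P[0]-P[1]),np.linalg.norm(P[2]-P[3]),np.linalg.norm(P[0]-P[2]),np.linalg.norm(P[1]-P[3]))
d=P[0]+P[1]-P[2]-P[3]; e=P[1]+P[3]-P[0]-P[2]; print("yaw",np.arctan2(-d[0],d[1]),np.arctan2(e[1],e[0]))
z=c["z_map"]; 
for u,v in ((235,65),(286,190)): 
    o,dd=ray(c,[(u,v)],T); print("flange z",(o+dd[0]*z[v,u]/(T[:3,2]@dd[0]))[2])
# collar hole
g=cv2.cvtColor(c["image"],cv2.COLOR_BGR2GRAY); m=np.zeros_like(g); m[90:170,215:305]=(g[90:170,215:305]<55)
n,l,st,ce=cv2.connectedComponentsWithStats(m);i=np.argmax(st[1:,4])+1;print(st[i])
k=cv2.findContours((l==i).astype(np.uint8),0,cv2.CHAIN_APPROX_NONE)[0][0][:,0,:]
Q=onplane(c,k,.058,T)[:,:2];print(cv2.fitEllipse((Q*1e4).astype(np.float32)))
E
```

```text
[[220.4302974   67.75418216]
 [299.94700409  67.69136783]
 [223.40780142 188.55673759]
 [297.39006613 189.2998948 ]]
[[ 0.58066484  0.09127655  0.05      ]
 [ 0.64027737  0.09385301  0.05      ]
 [ 0.58531132 -0.00253148  0.05      ]
 [ 0.64387256 -0.00071327  0.05      ]]
[0.61253152 0.0454712  0.05      ] 0.05966818218486301 0.05858946073324033 0.09392303711773596 0.09463459059915916
yaw 0.04372363258285716 0.037171082401516724
flange z 0.05043403680670194
flange z 0.048667079766918364
[ 237  105   48   48 1662]
((6135.763671875, 466.8077697753906), (323.4288330078125, 357.5115966796875), 22.78123664855957)
```

Run:
```python
from h import *
from cell import manip, cams
for i in range(4): print(manip.state()["tool_pos"]); manip.dwell(.05)
manip.move_linear(np.array([.613,.0453,.09]),rate=.1); 
for i in range(4): manip.dwell(.06); print(manip.state()["tool_pos"])
s=manip.state(); c=cams.capture("wrist"); cv2.imwrite("pics/w4.png",c["image"])
np.savez("w4.npz",Tt=Ttool(s),**c); print(s["clock"],s["tool_pos"],R.from_rotvec(s["tcp_rot"]).as_matrix()[:,1])
```

```text
[ 0.61348287 -0.00735935  0.12999457]
[ 0.61356079 -0.00716747  0.13004608]
[ 0.61359054 -0.00697971  0.13006449]
[ 0.61359454 -0.00674836  0.13004631]
[0.61345589 0.04516796 0.0904303 ]
[0.6135701  0.04497003 0.09062825]
[0.61354017 0.04486187 0.09066142]
[0.61347114 0.0448396  0.09061489]
7.5917 [0.61347114 0.0448396  0.09061489] [0.99910414 0.04230562 0.00107321]
```

View pics/w4.png

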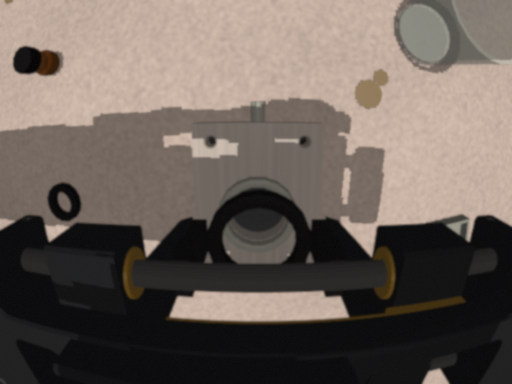

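Two threads show at (210,141) and (305,141), with the ring just above the collar and in line with it.

Run:
```python
from h import *
c=load("w4.npz"); T=c["Tt"]@c["T_tool_cam"]
uv=darkspots(c,[(210,141),(305,141)],w=7); P=onplane(c,uv,.05,T); print(uv,P)
e=P[1]-P[0]; print(np.linalg.norm(e),np.arctan2(e[1],e[0]))
y=np.array([-np.sin(.043),np.cos(.043)]); print("centre",P[:,:2].mean(0)-.048*y)
```

```text
[[211.07780905 140.13815927]
 [302.97669271 140.35585937]] [[0.58138941 0.09233668 0.05      ]
 [0.63948498 0.09463638 0.05      ]]
0.058141072657488774 0.0395640550793496
centre [0.61250056 0.0455309 ]
```

Run:
```python
from h import *
from cell import manip, cams
manip.move_linear(np.array([.613,.0457,.064]),rate=.06); manip.dwell(.3)
s=manip.state();print(s["tool_pos"],s["contact_force"])
manip.move_linear(np.array([.613,.0457,.0608]),rate=.03); manip.dwell(.3)
s=manip.state();print(s["tool_pos"],s["contact_force"])
manip.set_gripper(.08,force=15); manip.dwell(.2)
s=manip.state();print(s["tool_pos"],s["contact_force"],s["gripper_width"],s["clock"])
manip.move_linear(np.array([.613,.0457,.12]),rate=.12)
manip.move_linear(np.array([.613,-.006,.13]),rate=.12); manip.dwell(.3)
s=manip.state(); c=cams.capture("wrist"); cv2.imwrite("pics/w5.png",c["image"])
np.savez("w5.npz",Tt=Ttool(s),**c); print(s["clock"],s["tool_pos"])
c=cams.capture("scene"); cv2.imwrite("pics/s5.png",cv2.resize(c["image"][130:260,130:330],None,fx=4,fy=4,interpolation=cv2.INTER_CUBIC)); np.savez("s5.npz",**c)
```

```text
[0.61335844 0.04573379 0.06444524] [ 0.69351404  0.2686873  -0.79346784]
[0.6132786  0.04570568 0.06099149] [0.55806461 0.06254276 1.18486325]
[0.61299629 0.04570579 0.06078768] [0.3138287  0.35111728 0.10627469] 0.07972540664896502 9.8167
11.35 [ 0.61291832 -0.00540556  0.12985687]
```

View pics/w5.png

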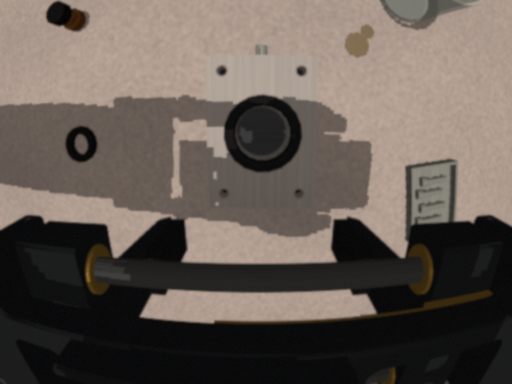

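View pics/s5.png

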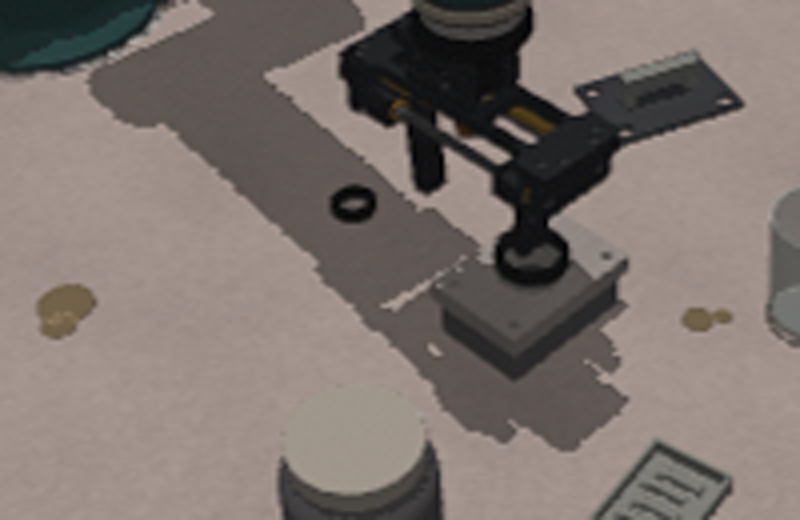

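The ring sits on the collar at about (262,134), with the four threads around it at (222,71), (302,71), (224,194) and (298,194). I'll check how well it is centred against the threads.

```bash
cat >> h.py <<'E'
def holder_from(c,pts,T):
    P=onplane(c,darkspots(c,pts,w=7),.05,T)
    d=P[0]+P[1]-P[2]-P[3]; e=P[1]+P[3]-P[0]-P[2]
    return P, P.mean(0), np.arctan2(-d[0],d[1]),np.arctan2(e[1],e[0])
E
python3 - <<'E'
from h import *
c=load("w5.npz"); T=c["Tt"]@c["T_tool_cam"]
P,m,a,b=holder_from(c,[(222,71),(302,71),(224,194),(298,194)],T); print(P,m,a,b)
g=cv2.cvtColor(c["image"],cv2.COLOR_BGR2GRAY)
mk=np.zeros_like(g); mk[90:180,215:310]=(g[90:180,215:310]<35)
for k in cv2.findContours(mk,cv2.RETR_CCOMP,cv2.CHAIN_APPROX_NONE)[0]:
    if len(k)>60:
        for z in (.063,.068):
            print(len(k),z,cv2.fitEllipse((onplane(c,k[:,0],z,T)[:,:2]*1e4).astype(np.float32)))
z=c["z_map"]
for u,v in ((262,100),(262,168),(229,134),(296,134)):
    o,dd=ray(c,[(u,v)],T); print("ring top z",(o+dd[0]*z[v,u]/(T[:3,2]@dd[0])))
E
```

```text
[[ 5.80720374e-01  9.12571155e-02  5.00000000e-02]
 [ 6.40219147e-01  9.38304096e-02  5.00000000e-02]
 [ 5.85248128e-01 -2.75007708e-03  5.00000000e-02]
 [ 6.43730760e-01 -3.48919793e-04  5.00000000e-02]] [0.6124796  0.04549713 0.05      ] 0.04269424914253932 0.04213805400979163
213 0.063 ((6135.07958984375, 450.4745788574219), (534.2648315429688, 537.3695068359375), 69.9500961303711)
213 0.068 ((6134.2978515625, 454.7157287597656), (521.6974487304688, 524.7291870117188), 69.95011138916016)
319 0.063 ((6135.806640625, 460.8686218261719), (369.078369140625, 373.8064270019531), 12.278383255004883)
319 0.068 ((6135.00830078125, 464.8652648925781), (360.39666748046875, 365.0134582519531), 12.278604507446289)
ring top z [0.61196574 0.0690746  0.0665123 ]
ring top z [0.61415573 0.02090109 0.06730718]
ring top z [0.58989443 0.04430742 0.06722927]
ring top z [0.63707747 0.04635909 0.06604287]
```

The ring reads flat, with its top at about 67 mm, and is within about 1 mm of the thread centre. Next the cover.

Run:
```python
from h import *
from cell import manip, cams
manip.move_pose(np.array([.4848,.257,.13]),down(-.31)); manip.dwell(.35)
s=manip.state(); c=cams.capture("wrist"); cv2.imwrite("pics/w6.png",c["image"])
np.savez("w6.npz",Tt=Ttool(s),**c); print(s["clock"],s["tool_pos"],s["gripper_width"])
```

```text
12.925 [0.48525902 0.25640054 0.12997078] 0.08006784170183977
```

View pics/w6.png

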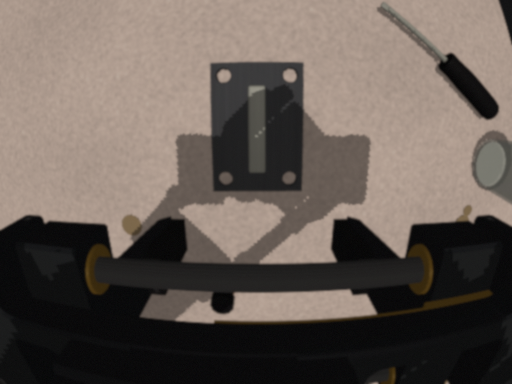

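The wrist view shows the cover square to the jaws, with its holes at about (224,76), (290,75), (226,178) and (289,178) and the bar at (257,129).

Run:
```python
from h import *
c=load("w6.npz"); T=c["Tt"]@c["T_tool_cam"]
inv=dict(c); inv["image"]=255-c["image"]
uv=darkspots(inv,[(224,76),(290,75),(226,178),(289,178)],w=10); print(uv)
P=onplane(c,uv,.004,T); print(P[:,:2]); 
d=P[0]+P[1]-P[2]-P[3]; e=P[1]+P[3]-P[0]-P[2]; n=np.linalg.norm
print(P.mean(0),"yaw",np.arctan2(-d[0],d[1]),np.arctan2(e[1],e[0]),n(d)/2,n(e)/2)
g=cv2.cvtColor(c["image"],cv2.COLOR_BGR2GRAY); mk=np.zeros_like(g)
mk[82:178,240:275]=g[82:178,240:275]>62
n_,l,st,ce=cv2.connectedComponentsWithStats(mk); i=np.argmax(st[1:,4])+1; print(st[i])
k=cv2.findContours((l==i).astype(np.uint8),0,cv2.CHAIN_APPROX_NONE)[0][0]
Q=onplane(c,k[:,0],.036,T)[:,:2]; r=cv2.minAreaRect((Q*1e4).astype(np.float32)); print(r)
```

```text
[[223.70321699  75.54962153]
 [289.36683813  75.26515775]
 [225.38434022 177.61751457]
 [288.57383322 177.39544221]]
[[0.48467394 0.36052821]
 [0.54109697 0.34255373]
 [0.45576391 0.27003576]
 [0.51253512 0.25202952]]
[0.49851749 0.3062868  0.004     ] yaw -0.3074289388699837 -0.30776698752369813 0.09496057879230609 0.059387606605858866
[ 247   84   19   88 1431]
((4986.0478515625, 3073.9296875), (709.8524780273438, 143.12913513183594), 72.2877426147461)
```

Run:
```python
from h import *
from cell import manip, cams
o=down(-.3076)
manip.move_linear(np.array([.4986,.3065,.07]),rate=.1,rot=o)
manip.move_linear(np.array([.4986,.3065,.011]),rate=.08); manip.dwell(.3)
s=manip.state();print(s["tool_pos"],s["contact_force"])
manip.set_gripper(.0,force=50); manip.dwell(.2)
s=manip.state();print(s["tool_pos"],s["contact_force"],s["gripper_width"],s["clock"])
manip.move_linear(np.array([.4986,.3065,.16]),rate=.12); manip.dwell(.3)
s=manip.state(); c=cams.capture("wrist"); cv2.imwrite("pics/w7.png",c["image"])
np.savez("w7.npz",Tt=Ttool(s),**c); print(s["clock"],s["tool_pos"],s["contact_force"],s["gripper_width"])
```

```text
[0.49896153 0.30673048 0.01156702] [0.13576802 0.51295233 0.88012193]
[0.49882157 0.30648173 0.01101303] [ 0.35318372 -1.29784499 -0.26658616] 0.012887103044543834 16.3333
18.025 [0.49840116 0.30638667 0.15950073] [ 0.61829952  0.10629505 -5.82998698] 0.01328873776531217
```

View pics/w7.png

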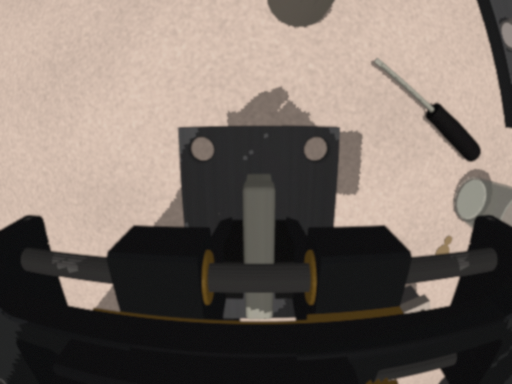

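The cover is held: a downward load of 5.8 N, jaw width 13.3 mm. Its camera-side holes show at (203,149) and (316,149). I'll measure its position and tilt in the tool frame.

```bash
cat >> h.py <<'E'
def cover_in_tool(c,pts,x=.007):
    T=c["T_tool_cam"]; inv=dict(c); inv["image"]=255-c["image"]
    uv=darkspots(inv,pts,w=16); o,d=ray(c,uv,T); P=o+d*((x-o[0])/d[:,0])[:,None]
    e=P[1]-P[0]; a=np.arctan2(e[2],e[1]); zc=np.array([-np.sin(a),np.cos(a)]) # tool z side direction
    z=c["z_map"]; Q=[]
    for u in range(190,330,4):
        for v in list(range(133,139))+list(range(162,172)):
            if z[v,u]>0:
                o,dd=ray(c,[(u,v)],T); Q.append(o+dd[0]*z[v,u]/(T[:3,2]@dd[0]))
    Q=np.array(Q); A=np.c_[Q[:,1:],np.ones(len(Q))]; r=np.linalg.lstsq(A,Q[:,0],rcond=None)[0]
    return uv,P,np.linalg.norm(e),a,P[:,1:].mean(0)+.048*zc,r
E
python3 - <<'E'
from h import *
c=load("w7.npz"); 
for q in cover_in_tool(c,[(203,149),(316,149)]): print(q)
E
```

```text
[[202.16268069 148.40634155]
 [314.98606984 148.28583028]]
[[ 0.007      -0.03027944 -0.04798035]
 [ 0.007       0.02872968 -0.04806533]]
0.059009181121292116
-0.0014399632025060719
[-7.05757547e-04 -2.28901099e-05]
[-0.00017009  0.10792757  0.01115014]
```

Run:
```python
from h import *
for f,cols,rows in (("w7.npz",[188,222,235,280,295,330],[131,135,165,175,185,195,205,215]),("w6.npz",[216,235,240,278,298],[67,90,110,130,150,165,185])):
    c=load(f); T=c["T_tool_cam"]; z=c["z_map"]
    for v in rows:
        out=[]
        for u in cols:
            w=z[v-1:v+2,u-1:u+2]; w=np.median(w[w>0]) if (w>0).any() else np.nan
            o,dd=ray(c,[(u,v)],T); p=o+dd[0]*w/(T[:3,2]@dd[0]); out.append("%.1f/%.1f"%(p[0]*1e3,p[2]*1e3))
        print(f,v,out)
```

```text
w7.npz 131 ['5.6/-57.4', '5.1/-57.1', '5.4/-57.0', '5.4/-57.0', '5.2/-57.1', '5.4/-57.5']
w7.npz 135 ['4.9/-55.4', '5.4/-55.0', '4.7/-55.0', '5.1/-54.9', '5.5/-55.0', '5.1/-55.4']
w7.npz 165 ['5.5/-39.5', '5.4/-39.4', '5.6/-39.3', '5.2/-39.4', '5.3/-39.4', '4.8/-39.7']
w7.npz 175 ['5.7/-34.0', '5.0/-34.1', '5.2/-34.1', '5.5/-34.0', '5.3/-34.1', '5.1/-34.2']
w7.npz 185 ['5.5/-28.6', '5.1/-28.7', '5.5/-28.6', '5.2/-28.7', '5.5/-28.6', '5.5/-28.6']
w7.npz 195 ['5.1/-23.1', '4.9/-23.2', '5.4/-23.1', '5.2/-23.2', '5.4/-23.1', '5.5/-23.0']
w7.npz 205 ['5.3/-17.3', '4.8/-17.7', '5.0/-17.6', '5.2/-17.6', '5.6/-17.4', '5.5/-17.3']
w7.npz 215 ['5.4/-11.5', '5.3/-11.7', '5.1/-11.9', '5.6/-11.7', '6.0/-11.5', '5.0/-11.6']
w6.npz 67 ['123.9/-106.9', '123.8/-106.4', '124.2/-106.3', '124.3/-106.4', '124.7/-106.9']
w6.npz 90 ['123.8/-85.6', '125.0/-85.3', '124.2/-85.2', '124.1/-85.2', '123.9/-85.6']
w6.npz 110 ['124.4/-67.4', '124.2/-67.0', '124.2/-67.0', '124.6/-67.0', '124.4/-67.3']
w6.npz 130 ['124.2/-49.1', '124.4/-48.8', '124.1/-48.8', '124.0/-48.8', '124.5/-49.0']
w6.npz 150 ['124.6/-30.5', '123.9/-30.4', '124.4/-30.4', '124.3/-30.4', '124.3/-30.5']
w6.npz 165 ['124.2/-16.5', '124.4/-16.3', '124.2/-16.4', '124.4/-16.4', '123.7/-16.6']
w6.npz 185 ['124.3/2.8', '124.2/2.8', '124.5/2.9', '124.2/2.7', '124.5/2.8']
```

By the depth map the cover is level: the plate top is a constant 5.2 mm below the TCP, so the underside is 11.2 mm below. Next I'll carry it over at height, then lower it.

Run:
```python
from h import *
from cell import manip, cams
o=down(.0425)
manip.move_pose(np.array([.6132,.0457,.16]),o); manip.dwell(.3)
print(manip.state()["tool_pos"])
manip.move_linear(np.array([.6132,.0457,.0945]),rate=.05,rot=o); manip.dwell(.6)
s=manip.state(); c=cams.capture("wrist"); cv2.imwrite("pics/w8.png",c["image"])
np.savez("w8.npz",Tt=Ttool(s),**c); print(s["clock"],s["tool_pos"],s["contact_force"],s["gripper_width"],R.from_rotvec(s["tcp_rot"]).as_matrix().round(4))
for n in("scene","top"):
    c=cams.capture(n); np.savez(n+"8.npz",**c)
    im=c["image"][150:250,210:310] if n=="scene" else c["image"][140:230,200:320]
    cv2.imwrite(f"pics/{n}8.png",cv2.resize(im,None,fx=6,fy=6,interpolation=cv2.INTER_CUBIC))
```

```text
[0.61301164 0.04679303 0.16003286]
21.5333 [0.61319315 0.04567862 0.09446833] [-1.05801751  0.13614307 -5.6840614 ] 0.013514937565803872 [[-0.      0.9991  0.0424]
 [-0.      0.0424 -0.9991]
 [-1.     -0.      0.    ]]
```

View pics/w8.png

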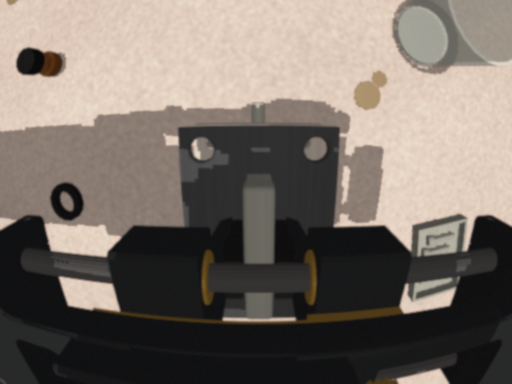

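View pics/scene8.png

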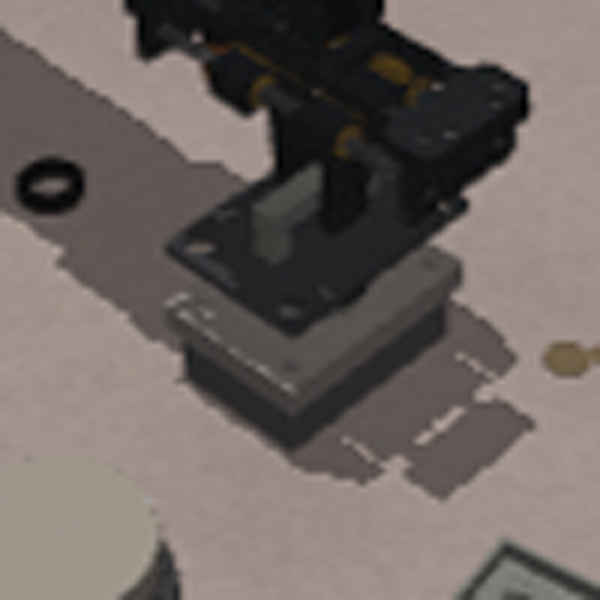

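View pics/top8.png

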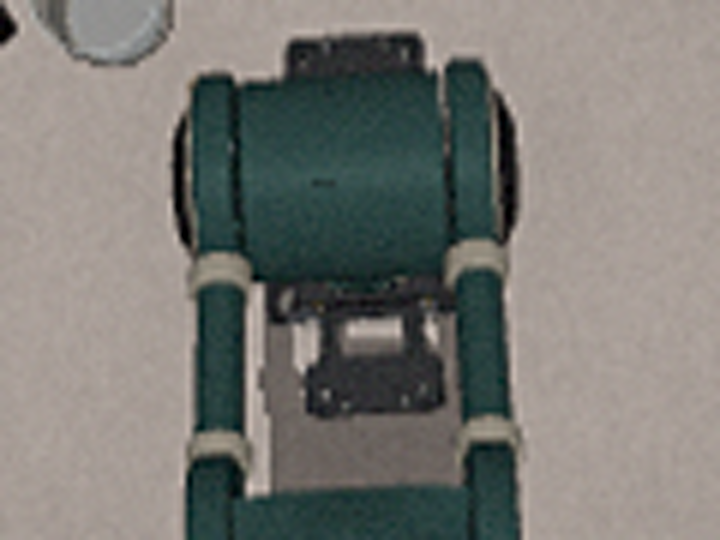

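The wrist view shows the cover over the holder, with its holes at (203,149) and (316,149), each showing something darker beneath. The scene view shows a clear gap over the ring. I'll zoom in on the holes and check the scene geometry.

Run:
```python
from h import *
c=load("w8.npz"); Tw=c["Tt"]@c["T_tool_cam"]
a=c["image"][130:170,180:225]; b=c["image"][130:170,293:338]
im=cv2.resize(np.hstack([a,b]),None,fx=8,fy=8,interpolation=cv2.INTER_NEAREST)
cv2.imwrite("pics/w8z.png",cv2.convertScaleAbs(im,alpha=1.6))
print(cover_in_tool(c,[(203,149),(316,149)])[1:5])
# predicted pixels of threads & hole rims from assumed poses
hy=.0425; Rz=np.array([[np.cos(hy),-np.sin(hy)],[np.sin(hy),np.cos(hy)]])
ctr=np.array([.6125,.0455])
for L in ((-30,48),(30,48)):
    for z in (.05,.083,.089): print(L,z,project(c,np.r_[ctr+Rz@(np.array(L)/1e3),z],Tw))
s=load("scene8.npz"); print("scene")
for nm,uv,z in (("coverhole",(210+201/6,150+246/6),.086),("coverhole",(210+290/6,150+312/6),.086),("thread",(210+433/6,150+265/6),.05),("thread",(210+208/6,150+313/6),.05),("thread",(210+290/6,150+368/6),.05)):
    print(nm,(np.array(uv)-.42).round(1),onplane(s,np.array(uv)-.42,z)[0])
```

```text
(array([[ 0.007     , -0.03282287, -0.04752296],
       [ 0.007     ,  0.02971309, -0.04809332]]), np.float64(0.06253856675999636), np.float64(-0.009120338823086736), array([-0.00111712,  0.00018986]))
(-30, 48) 0.05 [[211.12641346 140.98453641]]
(-30, 48) 0.083 [[201.51560833 147.77128294]]
(-30, 48) 0.089 [[199.34645167 149.314354  ]]
(30, 48) 0.05 [[303.98898086 140.97465533]]
(30, 48) 0.083 [[313.04469971 147.75918992]]
(30, 48) 0.089 [[315.09027363 149.30224874]]
scene
coverhole [243.1 190.6] [ 0.58491968 -0.00546401  0.086     ]
coverhole [257.9 201.6] [ 0.64583051 -0.00596732  0.086     ]
thread [281.7 193.7] [0.64304847 0.09118232 0.05      ]
thread [244.2 201.7] [ 0.59212235 -0.00921393  0.05      ]
thread [257.9 210.9] [ 0.64561627 -0.00632823  0.05      ]
```

View pics/w8z.png

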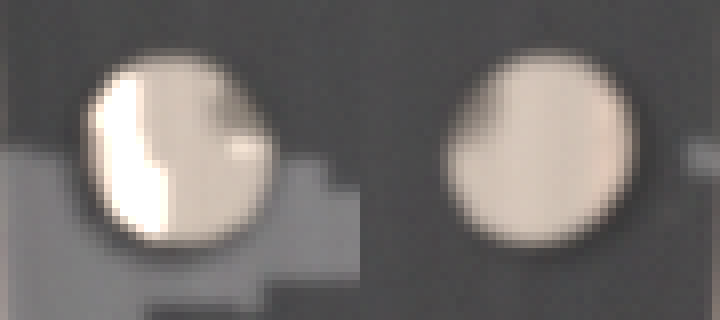

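Run:
```python
from h import *
for f in ("wrist0","w1","w3","w5","w6","w7","w8"):
    c=load(f+".npz"); T=c["T_tool_cam"]; print(f,T[:3,3].round(5),R.from_matrix(T[:3,:3]).as_rotvec().round(4),c["intrinsics"][0,2],project(c,np.zeros((1,3)),T))
c=load("w8.npz")
g=cv2.cvtColor(c["image"],cv2.COLOR_BGR2GRAY)
for v in (190,200,210): print(v,g[v,238:282])
```

```text
wrist0 [-0.14569 -0.00203 -0.06718] [1.0135 1.0127 1.3213] 258.6754739743892 [[262.70714223 236.35891045]]
w1 [-0.1457   0.00023 -0.06855] [1.0147 1.0139 1.3206] 258.6754739743892 [[258.50536367 239.12808858]]
w3 [-0.1457   0.00023 -0.06855] [1.0147 1.0139 1.3206] 258.6754739743892 [[258.50681727 239.12831472]]
w5 [-0.1457   0.00023 -0.06855] [1.0147 1.0139 1.3206] 258.6754739743892 [[258.49491905 239.12845649]]
w6 [-0.1457  -0.00053 -0.0685 ] [1.0144 1.0135 1.3206] 258.6754739743892 [[259.97707646 238.91676301]]
w7 [-0.1457  -0.00053 -0.0685 ] [1.0144 1.0135 1.3206] 258.6754739743892 [[259.96232156 238.92074259]]
w8 [-0.1457   0.00023 -0.06855] [1.0147 1.0139 1.3206] 258.6754739743892 [[258.50043464 239.12847205]]
190 [ 45  45  46  49  60  76  88  94  98  99 100 100 100 100 100  99 100 100
 100 101 101 101 101 102 101 102 102 101 100  99 100 100 100 100  98  92
  80  62  51  47  47  47  46  46]
200 [ 46  46  45  50  59  75  89  96 100 103 103 104 105 104 104 104 104 105
 105 106 106 107 106 107 107 106 106 105 104 104 105 105 105 104 101  95
  82  64  50  47  47  47  47  46]
210 [ 46  45  47  48  58  75  88  95 100 102 104 104 104 104 104 104 104 105
 105 106 106 106 106 106 107 106 105 105 104 105 104 105 105 104 100  93
  77  59  48  46  45  46  46  45]
```

`T_tool_cam` changes with tool yaw, so only views taken at the same yaw are comparable. In the holder-yaw frames the cover sits about 0.5 mm too far in +x. I'll take that out, check once more and hand in.

Run:
```python
from h import *
from cell import manip, cams, order
manip.move_linear(np.array([.6127,.0456,.0945]),rate=.02); manip.dwell(.8)
for i in range(3): manip.dwell(.1); s=manip.state(); print(s["tool_pos"],s["contact_force"],s["gripper_width"],np.abs(s["joint_velocities"]).max())
c=cams.capture("wrist"); np.savez("w9.npz",Tt=Ttool(s),**c)
a=c["image"][130:170,180:225]; b=c["image"][130:170,293:338]
cv2.imwrite("pics/w9z.png",cv2.convertScaleAbs(cv2.resize(np.hstack([a,b]),None,fx=8,fy=8,interpolation=cv2.INTER_NEAREST),alpha=1.6))
z=c["z_map"];T=c["T_tool_cam"]
for v in (133,185,210):
  for u in (222,235,290):
    o,dd=ray(c,[(u,v)],T); w=np.median(z[v-1:v+2,u-1:u+2]); print(v,u,(o+dd[0]*w/(T[:3,2]@dd[0])).round(4))
print(manip.state()["clock"])
```

```text
[0.61270334 0.04558126 0.09451689] [ 0.25069861 -0.79024544 -5.86629238] 0.013274952764111052 0.0014359624810254207
[0.61269519 0.04558077 0.09449266] [ 0.54924807 -0.11897689 -5.52382379] 0.013287155641155431 0.0016676837679585608
[0.6127102  0.04559543 0.09450038] [-0.53012396 -0.84547718 -5.68151578] 0.012731380013206624 0.0012138621839718313
133 222 [ 0.0054 -0.0186 -0.0561]
133 235 [ 0.0054 -0.012  -0.0561]
133 290 [ 0.0052  0.016  -0.0561]
185 222 [ 0.0054 -0.0193 -0.0287]
185 235 [ 0.0059 -0.0124 -0.0286]
185 290 [ 0.0054  0.0166 -0.0287]
210 222 [ 0.0053 -0.0198 -0.0148]
210 235 [ 0.0052 -0.0127 -0.0148]
210 290 [ 0.0055  0.017  -0.0147]
23.0833
```

View pics/w9z.png

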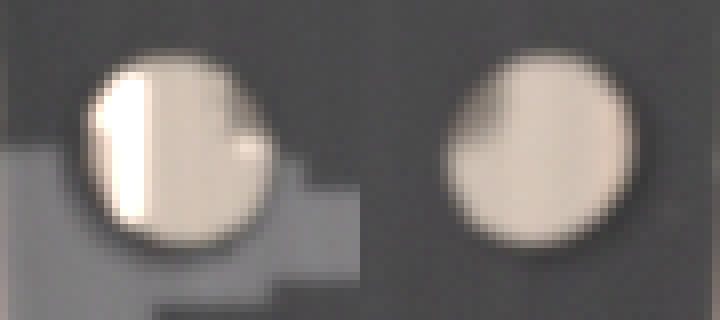

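The thread slivers now show evenly at the inner upper edges of both holes, at about (210,143) and (307,144). The plate is level and still, with its underside about 83 mm above the bench. Handing in.

```bash
python3 -c "
from cell import order
print(order.close_job())"
```

```text
the job is handed in; nothing more can be done
None
```

I put the larger ring on the collar and let go of it, then picked up the cover plate by its handle. I handed the job in with the cover held level over the ring, at about 23 s of the 58 s allowed.

**Last checks:**
- **Ring:** it lay flat, with its top reading about 67 mm, and was within about 1 mm of the centre of the four threads. I measured this after release, before fetching the cover.
- **Cover height and level:** its underside was about 83 mm above the bench, so about 15 mm above the ring. Depth readings on the plate agreed within about 0.7 mm, so I took it as level.
- **Grip and stillness:** the wrist carried a steady 5.5 to 5.9 N, in line with the plate's weight. Joint speeds were near zero.
- **Hole alignment:** seen from the wrist camera, slivers of thread showed evenly through the two holes it could see. By my estimate the offset is under about 1 mm. The scene view agreed to about 0.3 mm at the one pair I could compare.

**What disagreed or was not checked:**
- The top and wrist cameras differed by 1 to 2 mm on absolute positions, and the wrist calibration changed with tool yaw. I therefore aligned using wrist views taken at the same yaw.
- A first tilt reading of 0.1 rad was false, because some sample points looked through the plate's holes. The resampled readings showed it level.
- The arm blocked the view from straight above, so I worked out the other two holes from the known geometry.
- I saw no bystander disturbed in the pictures, but I did not measure their positions again.

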